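# Refill the powder cartridge magazine

### The arm

A 6-joint arm with a two-finger parallel gripper is mounted at the origin on the work surface. World frame = base frame: x ahead of the robot, y to its left, z up, the work surface at z = 0. Lengths are in mm, angles in rad, forces in N, time in s.
With the tool pointing down it reaches from about 200 to 875 mm from the base axis. Payload 3.4 kg.
Tool frame: the origin (TCP) lies between the finger pads; the fingertips stand 19 mm ahead of it and the grasp point (between the pads) is the TCP; x points along the fingers, y is the direction in which the jaws open and shut, and the axes are right-handed (so a half turn about x gives the same grasp; the last joint's range is limited). The gripper opens to 94 mm and grips with 3 to 60 N. Pads are 16 mm wide; open, the fingers measure 119 mm over their backs; the gripper's body (75 mm by 177 mm) begins 78 mm behind the grasp point.
Start: joints at [1.059, 0.276, 1.505, -0, 1.361, -0.121], TCP at [219.053, 531.676, 224.493] pointing down, gripper open.
Joint ranges: [-2.89, 2.89], [-0.75, 2.08], [0.22, 2.7], [-1.18, 4.32], [0.11, 2.71], [-2.7, 2.7]. Speed limits (rad/s): [2.57, 2.57, 3.14, 3.14, 3.14, 3.14].

### API

Orientations are given as a unit quaternion [x, y, z, w].
In Python, from workcell import monitor, imaging, ctrl gives the robot as it stands. The module is installed in compiled form; this text tells all that it offers.
- The arm moves only by the shell command python3 -m creep 'ROWS' [FORCE]. ROWS is JSON, a list of rows, each a list of 5 numbers: the shift along the tool's x, y, z in m, then the turn about the tool's x in degrees, then the opening, from -1 (shut) to 1 (fully open). A call has 1 to 10 rows; each row is the pose to reach, as a shift and turn from the pose commanded when the call began, along the tool's axes at that moment; what a row does not reach only later rows make up. A row lasts 1/12 s, in which the tool goes at most 41.7 mm and 7.16 degrees, less where a joint would pass 70% of its speed; a pose out of reach is approached as far as the arm can. A call with a gripper value outside its range is refused whole. The fingers move at their own pace and stop on an object; FORCE is the grip in N (left out, the last holds). Time passes only in rows, so rows that repeat a pose let the fingers close. It gives the time, the measured TCP pose, the force and the opening at its end, in the units of the state.
- monitor.read_state(): the state, without advancing time (a new reading comes with each control period).
- imaging.get_image(name): name is "scene" or "side" or "wrist"; returns a dict with "pixels" (384x512x3 uint8, red, green, blue), "fx", "fy", "cx", "cy" (pixels), "distortion" ([k1, k2, p1, p2, k3] as OpenCV has them; the pictures are not rectified), "extrinsics" (4x4, takes a point from world to camera coordinates). Camera axes: x right, y down, z forward; pixel columns grow to the right and rows downward; lengths in mm; the calibration is good to about 2 mm. A picture is of the moment at which its call begins. There is no depth.
- ctrl.hand_in(): hands the job in, once; it reports no verdict.
The state is a dict: "t": time; "joints": joint angles; "joint_vel": joint speeds; "joint_efforts": joint torques, N m; "position": TCP position; "eef_rot": TCP orientation; "force": force on the tool from outside, world axes, zero at the start; "ft_torque": the same for the moment, N m; "grip_width": finger opening in mm.
Only numpy, scipy, OpenCV 4.12 (cv2) and the standard library are available. Lean on these libraries where they do the work, as an engineer would, in place of code of your own. Each camera call takes 0.05 s, during which the arm holds its last target. There are 200 camera calls.

### The job

Refill the air-polisher's gravity tube magazine: swing its lid up and back until it stays open by itself, load all the blue cartridges that are on the mat, then the yellow separator with its post up, then all the green cartridges, each sliding down the tube onto the one before. Leave the orange cartridges and everything else where they are, and finish with the lid closed over the mouth.

Things in the scene. Friction and masses are not known exactly. Their poses are not given: they have to be found in the camera images.
- blue1: Blue cartridge: a short white cylinder with a blue band and a blue top face, 56 mm in diameter, 42 mm tall, 90 g, its bottom edge chamfered 4 mm; it starts standing on the mat. Origin at the centre of its underside, z up along its axis. May be absent (there are two or three blue ones).
- blue2: Blue cartridge: a short white cylinder with a blue band and a blue top face, 56 mm in diameter, 42 mm tall, 90 g, its bottom edge chamfered 4 mm; it starts standing on the mat. Origin at the centre of its underside, z up along its axis. May be absent (there are two or three blue ones).
- blue3: Blue cartridge: a short white cylinder with a blue band and a blue top face, 56 mm in diameter, 42 mm tall, 90 g, its bottom edge chamfered 4 mm; it starts standing on the mat. Origin at the centre of its underside, z up along its axis. May be absent (there are two or three blue ones).
- green1: Green cartridge: same shape and size as the blue ones, with a green band and green top face. Origin at the centre of its underside. May be absent (there are one or two green ones).
- green2: Green cartridge: same shape and size as the blue ones, with a green band and green top face. Origin at the centre of its underside. May be absent (there are one or two green ones).
- orange1: Orange cartridge of another grade, same shape and size, standing on the mat among the others; to be left alone where it is. Origin at the centre of its underside.
- orange2: Orange cartridge of another grade, same shape and size, standing on the mat among the others; to be left alone where it is. Origin at the centre of its underside.
- separator: Yellow separator: a disc 56 mm in diameter and 8 mm thick with a central grip post, 28 mm in diameter, standing 18 mm above the disc (26 mm tall in all), 60 g; starts on the mat, post up. Origin at the centre of the disc's underside, z up along the post.
- mat: Blue bench mat, fixed, 250 x 430 mm and 3 mm thick, on which cartridges and separator stand (their undersides at height 3 mm). Origin at the centre of its underside; x across its short side.
- magazine: Gravity tube magazine, fixed: a clear upright octagonal tube, 62 mm clear inside across the flats, walls 4 mm, inner floor 8 mm above the bench, on a white base 130 x 120 mm and 38 mm high, with two slim aluminium back posts. Origin at the centre of its underside, on the tube's axis; -x is its front, the lid's hinge is on its +x side and runs along y.
- mouth (a point): Centre of the tube's open mouth, 248 mm above the bench. Five cartridges and the separator top out 4 mm below it. Parts lowered a few mm into the mouth and let go slide down by themselves. With the lid open there is room beside the mouth for fingers that close along the magazine's y, none over the hinge.
- lid (a joint): Angle of the magazine's white dust lid (rad): 0 closed, growing as it swings up and back; 1.85 is fully open on its stop. The hinge is free, no spring: below about 1.3 rad the 120 g lid falls shut by its weight, beyond that it falls back and stays open. Panel 80 mm wide, 6 mm thick, running 86 mm from hinge to front edge.
- lid_hinge (a point): Point on the lid's hinge axis, 46 mm behind the tube's axis (magazine +x) and 252 mm above the bench; the axis runs along the magazine's y.
- lid_bar (a point): Middle of the lid's dark round handle bar: 10 mm thick, parallel to the hinge, 58 mm between its end posts. Lid closed: 80 mm in front of the hinge (magazine -x) and 45 mm above it, 41 mm clear of the lid. It moves on an arc with the lid and turns between pads that hold it fore and aft. Lid fully open: 65 mm behind and 64 mm above the hinge.
- bottle: White bottle with an orange cap, 72 mm in diameter, 190 mm tall, standing at the left, not part of the job. Origin at the centre of its underside.
- jaw: Amber and pink practice jaw model with white teeth, about 55 x 65 x 33 mm, standing at the back, not part of the job. Origin at the centre of its underside.
- beaker: Blue cup, 72 mm wide, 80 mm tall, standing at the back, not part of the job. Origin at the centre of its underside.

How it is judged (in metres and radians):
On the way, in this order (a step that is already met when the one before it is completed fails the run):
1. the lid stands open by itself, untouched (value of joint lid above 1.6 rad and contact force between each of the fingers, the arm and lid below 0.05 N), for 0.4 s.
2. all blue cartridges are in the tube with the separator on top of them, post up (horizontal distance between each of separator, blue1, blue2, blue3 and mouth below 0.012 m and z of separator in the frame of magazine between 0 and 0.21 m and angle between separator's own z axis and vertical below 0.3 rad and z of blue1 in the frame of magazine between 0 and 0.21 m and z of each of blue1, blue2, blue3 in the frame of separator below -0.03 m and z of blue2 in the frame of magazine between 0 and 0.21 m and z of blue3 in the frame of magazine between 0 and 0.21 m), for 0.2 s.
3. all green cartridges are in the tube above the separator (horizontal distance between each of green1, green2 and mouth below 0.012 m and z of green1 in the frame of magazine between 0 and 0.21 m and z of each of green1, green2 in the frame of separator above 0.015 m and z of green2 in the frame of magazine between 0 and 0.21 m), for 0.2 s.
At the end, for the whole second after the job is handed in: All blue cartridges present lie in the tube below the separator (post up within 0.3 rad) and all green ones present above it, at rest, axes within 12 mm of the tube's, none standing out of the mouth; the lid is closed to within 0.06 rad (all of step 2 and all of step 3 and value of joint lid below 0.06 rad and linear speed of each of blue1, blue2, blue3, green1, green2, separator below 0.03 m/s); the robot touches nothing.
It fails at once if an orange cartridge is carried off or pushed more than 60 mm from its place (distance of any of orange1, orange2 from where it was at the start of the episode above 0.06 m).
It fails at once if the bottle, the jaw model or the cup is pushed more than 40 mm or knocked over (distance of any of bottle, jaw, beaker from where it was at the start of the episode above 0.04 m or angle between any of bottle, jaw, beaker's own z axis and vertical above 0.5 rad).
Of blue1, blue2, blue3 only 2 to 3 are there at a start; the rules pass over those that are not, and their reading is None.
Of green1, green2 only 1 to 2 are there at a start; the rules pass over those that are not, and their reading is None.
At some moment in a run one of blue1, blue2, blue3, green1, green2, separator may be knocked a few centimetres aside while the robot is not near it.
It also fails if it takes over 210 s, if anything falls off the work surface, if the arm or the gripper's body presses on something with over 40 N, if the wrist force passes 120 N, or if a joint passes its speed limit or range.

## Working session

There is one attempt and no reset: what is moved stays moved. The work goes in short steps, Python scripts to look and compute and a shell command to move; the robot and the scene stay as the last step left them, time stands still between calls to the robot, and variables do not carry over. Pictures are saved under pics/ and viewed, about 12 in all and at most 16, crops included, and the job is handed in when it is done.

```bash
mkdir -p pics; cat > h.py <<'E'
from workcell import monitor, imaging, ctrl
import numpy as np, cv2
from scipy.spatial.transform import Rotation as R
def snap(n,f):
    d=imaging.get_image(n); p=d.pop('pixels'); cv2.imwrite('pics/'+f+'.png',p[:,:,::-1])
    np.save('pics/'+f+'.npy',d,allow_pickle=True); return d,p
def cal(f): return np.load('pics/'+f+'.npy',allow_pickle=True).item()
def ray(d,u,v):
    K=np.array([[d['fx'],0,d['cx']],[0,d['fy'],d['cy']],[0,0,1]])
    q=cv2.undistortPoints(np.array([[[u,v]]],float),K,np.array(d['distortion'],float))[0,0]
    E=np.array(d['extrinsics']); Rm=E[:3,:3]; c=-Rm.T@E[:3,3]; r=Rm.T@np.r_[q,1]; return c,r/np.linalg.norm(r)
def atz(d,u,v,z): c,r=ray(d,u,v); return c+r*(z-c[2])/r[2]
def tri(*a):
    A=0;b=0
    for d,u,v in a:
        c,r=ray(d,u,v); P=np.eye(3)-np.outer(r,r); A=A+P; b=b+P@c
    x=np.linalg.solve(A,b); return x,[float(np.linalg.norm(np.cross(ray(d,u,v)[1],x-ray(d,u,v)[0]))) for d,u,v in a]
def proj(d,X):
    K=np.array([[d['fx'],0,d['cx']],[0,d['fy'],d['cy']],[0,0,1]]);E=np.array(d['extrinsics'])
    return cv2.projectPoints(np.array([X],float),cv2.Rodrigues(E[:3,:3])[0],E[:3,3],K,np.array(d['distortion'],float))[0][0,0]
def go(X):
    s=monitor.read_state(); Rm=R.from_quat(s['eef_rot']).as_matrix(); return Rm.T@(np.array(X)-s['position'])/1000
def st():
    s=monitor.read_state(); print({k:np.round(s[k],3).tolist() for k in ('t','joints','position','eef_rot','force','grip_width')}); print(np.round(R.from_quat(s['eef_rot']).as_matrix(),3).tolist())
E
python3 - <<'E'
from h import *
st()
a=[snap(n,n+'0') for n in('scene','side','wrist')]
for d,p in a: print(d['fx'],np.round(d['extrinsics'],3).tolist())
im=np.hstack([a[0][1],a[1][1]])[:,:,::-1]
cv2.imwrite('pics/both0.png',cv2.resize(np.vstack([a[0][1],a[1][1]])[:,:,::-1],None,fx=.78,fy=.78))
E
```

```text
{'t': 0.0, 'joints': [1.059, 0.277, 1.506, -0.0, 1.361, -0.121], 'position': [218.771, 531.177, 223.618], 'eef_rot': [0.137, 0.694, -0.138, 0.693], 'force': [-0.358, 0.301, 0.78], 'grip_width': 93.977}
[[-0.001, 0.381, 0.925], [-0.002, 0.925, -0.381], [-1.0, -0.002, -0.0]]
386.2573669793354 [[-0.788, 0.616, 0.006, 475.649], [0.423, 0.549, -0.721, -159.479], [-0.447, -0.565, -0.693, 1527.633], [0.0, 0.0, 0.0, 1.0]]
396.84949192903696 [[0.952, -0.305, -0.002, -562.984], [-0.223, -0.692, -0.687, 307.533], [0.208, 0.654, -0.727, 1097.316], [0.0, 0.0, 0.0, 1.0]]
334.84333511375047 [[0.382, 0.924, -0.002, -574.671], [0.89, -0.367, 0.269, -27.135], [0.248, -0.104, -0.963, 391.801], [0.0, 0.0, 0.0, 1.0]]
```

View pics/scene0.png

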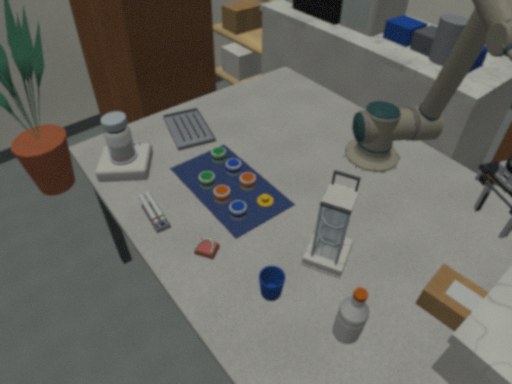

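View pics/side0.png

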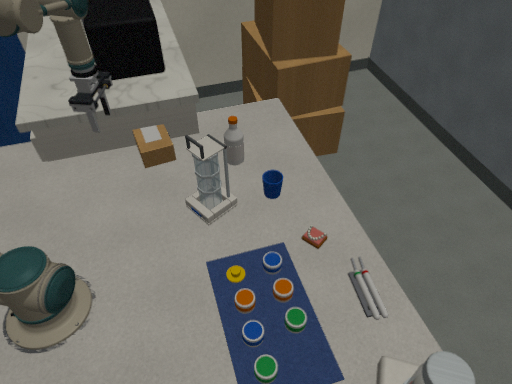

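Two blue, two green, two orange and the separator are on the mat. In the scene view the blues are at about (233,164) and (238,208), the greens at (218,153) and (207,178), and the separator at (265,200). The magazine is at about (335,220) with its bar at (345,177). Next I'll take enlarged crops.

```bash
python3 - <<'E'
import cv2,numpy as np
a=cv2.imread('pics/scene0.png');b=cv2.imread('pics/side0.png')
c1=cv2.resize(a[165:275,300:370],None,fx=5,fy=5,interpolation=cv2.INTER_CUBIC)
c2=cv2.resize(b[125:235,180:250],None,fx=5,fy=5,interpolation=cv2.INTER_CUBIC)
cv2.imwrite('pics/mag0.png',np.hstack([c1,c2]))
# blobs
from h import *
for n,box in(('scene0',(140,215,195,280)),('side0',(240,384,215,330))):
    im=cv2.imread(f'pics/{n}.png'); hsv=cv2.cvtColor(im,cv2.COLOR_BGR2HSV)
    for col,lo,hi in(('blue',(100,120,130),(118,255,255)),('green',(45,120,60),(85,255,255)),('orange',(5,150,120),(17,255,255)),('yellow',(20,150,120),(33,255,255))):
        m=cv2.inRange(hsv,lo,hi); z=np.zeros_like(m); z[box[0]:box[1],box[2]:box[3]]=m[box[0]:box[1],box[2]:box[3]]
        k,_,s,c=cv2.connectedComponentsWithStats(z)
        for i in range(1,k):
            if s[i,4]>15: print(n,col,s[i].tolist(),np.round(c[i],1),np.round(atz(cal(n),*c[i],45 if col!='yellow' else 15)))
E
```

```text
scene0 green [214, 148, 9, 6, 42] [218.  150.4] [ 505. -338.   45.]
scene0 green [201, 172, 11, 7, 57] [206.2 175.4] [ 619. -244.   45.]
scene0 orange [242, 174, 11, 7, 62] [247.3 176.7] [ 509. -150.   45.]
scene0 orange [216, 186, 11, 8, 68] [221.2 189.7] [ 619. -152.   45.]
scene0 yellow [258, 194, 15, 12, 125] [264.8 200. ] [514. -46.  15.]
side0 green [288, 309, 17, 16, 212] [295.7 316.3] [ 619. -247.   45.]
side0 green [298, 326, 7, 6, 16] [301.1 328.3] [ 619. -281.   45.]
side0 green [257, 357, 18, 19, 282] [265.5 365.9] [ 504. -341.   45.]
side0 green [263, 375, 14, 7, 20] [270.1 379. ] [ 505. -372.   45.]
side0 orange [275, 280, 17, 14, 183] [283.  286.3] [ 618. -155.   45.]
side0 orange [236, 290, 17, 15, 198] [244.4 297. ] [ 508. -153.   45.]
side0 yellow [226, 266, 19, 16, 222] [235.4 273.3] [509. -56.  15.]
```

View pics/mag0.png

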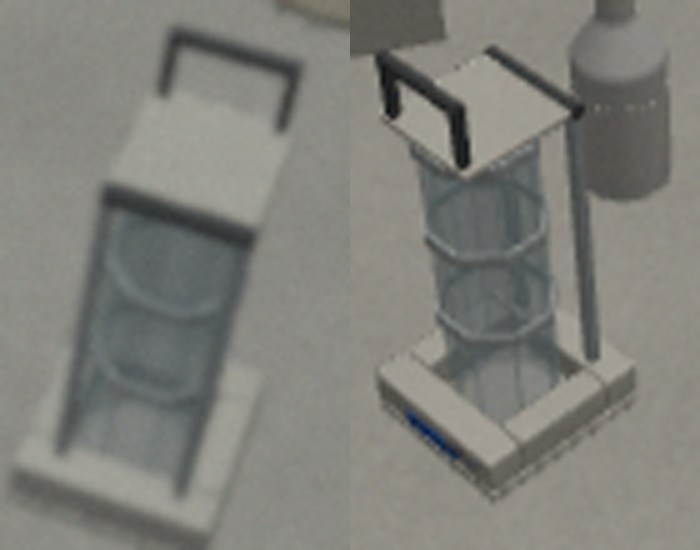

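```bash
python3 - <<'E'
from h import *
s,d=cal('scene0'),cal('side0')
B=[(334.4,172.2),(359.6,178.6)];Bs=[(186.4,137),(202,146.4)]
H=[(321.6,203),(350.4,213)];Hs=[(208.4,135),(226,147)]
for X,Y in((B,Bs),(H,Hs)):
  for o in(1,-1):
    for p,q in zip(X,Y[::o]):
      x,e=tri((s,*p),(d,*q));print(o,np.round(x,1),np.round(e,1))
print([np.round(atz(d,*p,45)) for p in((272,260),(253,330.5))],[np.round(atz(s,*p,45)) for p in((232.5,162),(238,206))])
b=cv2.imread('pics/side0.png');a=cv2.imread('pics/scene0.png')
c=np.hstack([cv2.resize(a[140:220,192:282],None,fx=4.4,fy=4.4,interpolation=2),cv2.resize(b[240:352,215:315],None,fx=3.9,fy=352/112,interpolation=2)])
cv2.imwrite('pics/mat0.png',c)
E
```

```text
1 [476.  210.  308.3] [23.7 23.7]
1 [478.1 241.5 281.6] [27. 27.]
-1 [493.2 197.9 294.8] [1.1 1.1]
-1 [459.6 254.2 294.1] [1.3 1.3]
1 [547.8 247.  270.6] [27.6 27.6]
1 [551.5 279.4 232.8] [32.4 32.4]
-1 [566.3 228.9 251. ] [3. 3.]
-1 [531.4 298.3 251.1] [0.2 0.2]
[array([618., -64.,  45.]), array([ 502., -249.,   45.])] [array([ 502., -248.,   45.]), array([620., -55.,  45.])]
```

View pics/mat0.png

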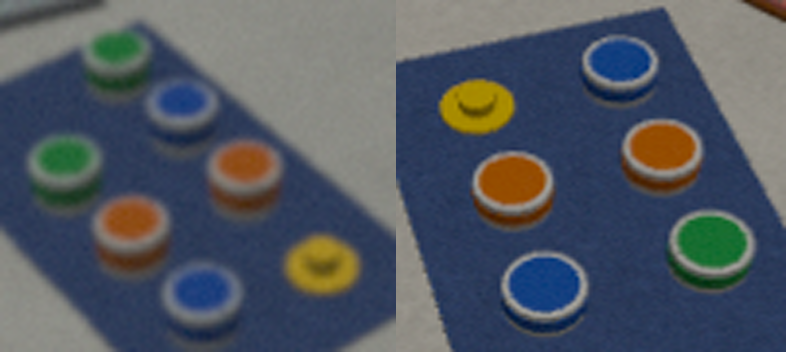

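The blues are near (620,-58) and (502,-248), the greens near (619,-246) and (505,-340), and the separator near (512,-51). The bar's middle is at (476,226,294) and the hinge's at (549,264,251), so the magazine's yaw is about 27.4° and the mouth is near (507,242). I'll move above the bar.

```bash
python3 -m creep '[[-0.06,-0.03,0.04,8,1],[-0.131,-0.184,0.355,40,1],[-0.131,-0.184,0.355,40,1],[-0.131,-0.184,0.355,40,1],[-0.131,-0.184,0.355,40,1],[-0.131,-0.184,0.355,40,1],[-0.131,-0.184,0.355,40,1],[-0.131,-0.184,0.355,40,1],[-0.131,-0.184,0.355,40,1],[-0.131,-0.184,0.355,40,1]]' 20
python3 -m creep '[[0,0,0,0,1],[0,0,0,0,1],[0,0,0,0,1]]'
python3 - <<'E'
from h import *
st(); d,p=snap('wrist','w1')
print(np.round(d['extrinsics'],3).tolist())
print(np.round(proj(d,[476.4,226,294.5]),1),np.round(proj(d,[507.4,242,248]),1),np.round(go([476.4,226,294.5]),4))
E
```

```text
t: 0.98
position: [470.7, 232.9, 353.0]
eef_rot: [0.366, 0.605, -0.366, 0.605]
force: [0.2, 1.1, -0.0]
grip_width: 94.0
t: 1.23
position: [469.5, 234.8, 352.0]
eef_rot: [0.366, 0.605, -0.367, 0.604]
force: [-0.4, -0.1, 0.4]
grip_width: 94.1
{'t': 1.233, 'joints': [0.33, 0.154, 1.358, 0.001, 1.631, -0.151], 'position': [469.455, 234.769, 351.99], 'eef_rot': [0.366, 0.605, -0.367, 0.604], 'force': [-0.403, -0.111, 0.442], 'grip_width': 94.053}
[[-0.002, 0.886, 0.463], [0.0, 0.463, -0.886], [-1.0, -0.001, -0.001]]
[[0.887, 0.462, -0.001, -524.538], [0.445, -0.854, 0.269, -69.974], [0.123, -0.239, -0.963, 512.761], [0.0, 0.0, 0.0, 1.0]]
[258.9 231.1] [300.5 209.7] [0.0574 0.0023 0.0117]
```

View pics/w1.png

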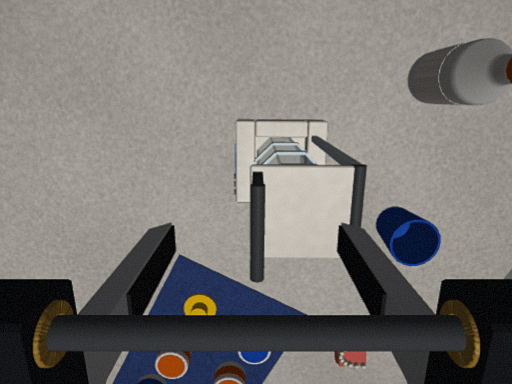

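The bar runs vertically in the wrist view at column 258, rows 173–281, and I predicted its middle at (259,231). That agrees, so I'll descend and grip it.

```bash
python3 -m creep '[[0.01,0.002,0.011,0,0],[0.025,0.002,0.011,0,0],[0.04,0.002,0.011,0,0],[0.056,0.002,0.011,0,0],[0.056,0.002,0.011,0,0],[0.056,0.002,0.011,0,-0.5],[0.056,0.002,0.011,0,-1],[0.056,0.002,0.011,0,-1],[0.056,0.002,0.011,0,-1],[0.056,0.002,0.011,0,-1]]' 15
python3 -m creep '[[0,0,0,0,-1],[0,0,0,0,-1]]' 15
python3 - <<'E'
from h import *
st()
for t in np.linspace(0,1.75,11): print(np.round([t,.0918*(np.sin(.512)-np.sin(t+.512)),.0918*(np.cos(.512)-np.cos(t+.512))],4))
E
```

```text
t: 2.12
position: [477.2, 226.1, 297.3]
eef_rot: [0.367, 0.605, -0.366, 0.605]
force: [-0.4, 0.9, 0.2]
grip_width: 30.6
t: 2.28
position: [476.9, 225.9, 296.9]
eef_rot: [0.366, 0.605, -0.366, 0.605]
force: [-0.3, -0.0, -0.1]
grip_width: 17.2
{'t': 2.283, 'joints': [0.31, 0.171, 1.469, 0.0, 1.501, -0.171], 'position': [476.949, 225.884, 296.876], 'eef_rot': [0.366, 0.605, -0.366, 0.605], 'force': [-0.315, -0.044, -0.055], 'grip_width': 17.199}
[[0.001, 0.886, 0.463], [0.0, 0.463, -0.886], [-1.0, 0.001, 0.0]]
[0. 0. 0.]
[ 0.175  -0.0132  0.0091]
[ 0.35   -0.0247  0.0203]
[ 0.525  -0.0341  0.0333]
[ 0.7    -0.041   0.0478]
[ 0.875  -0.0453  0.0633]
[ 1.05   -0.0468  0.0792]
[ 1.225  -0.0456  0.0952]
[ 1.4    -0.0415  0.1107]
[ 1.575  -0.0349  0.1253]
[ 1.75   -0.0258  0.1385]
```

```bash
python3 -m creep '[[0,0,0,0,-1],[0,0,0,0,-1],[0,0,0,0,-1]]' 15
python3 -m creep '[[-0.013,0.009,0,0,-1],[-0.025,0.020,0,0,-1],[-0.034,0.033,0,0,-1],[-0.041,0.048,0,0,-1],[-0.045,0.063,0,0,-1],[-0.047,0.079,0,0,-1],[-0.046,0.095,0,0,-1],[-0.042,0.111,0,0,-1],[-0.035,0.125,0,0,-1],[-0.026,0.138,0,0,-1]]' 15
python3 -m creep '[[0,0,0,0,-1],[0,0,0,0,-1]]' 15
```

```text
t: 2.53
position: [475.3, 225.0, 296.6]
eef_rot: [0.365, 0.605, -0.367, 0.604]
force: [-4.6, -2.4, 3.2]
grip_width: 9.5
t: 3.37
position: [600.8, 289.7, 322.3]
eef_rot: [0.367, 0.604, -0.366, 0.606]
force: [0.6, -3.0, 0.1]
grip_width: 9.3
t: 3.53
position: [601.7, 290.2, 321.3]
eef_rot: [0.367, 0.604, -0.366, 0.606]
force: [3.5, -1.6, 0.1]
grip_width: 9.0
```

```bash
python3 -m creep '[[0,0,0,0,-0.4],[0,0,0,0,-0.4],[0,0,0,0,-0.4],[-0.02,0,0,0,-0.4],[-0.05,0,0,0,-0.4],[-0.08,0,0,0,-0.4],[-0.08,-0.03,0,0,0],[-0.08,-0.07,0,0,1],[-0.08,-0.107,0,0,1],[-0.08,-0.107,0,0,1]]'
python3 -m creep '[[0,0,0,0,1],[0,0,0,0,1],[0,0,0,0,1]]'
python3 - <<'E'
from h import *
st(); d,p=snap('wrist','w2')
print(np.round(proj(d,[507.4,242,248]),1))
E
```

```text
t: 4.37
position: [496.8, 237.8, 404.0]
eef_rot: [0.365, 0.606, -0.367, 0.604]
force: [-0.8, -0.2, 0.5]
grip_width: 51.1
t: 4.62
position: [505.0, 240.8, 402.5]
eef_rot: [0.366, 0.605, -0.366, 0.605]
force: [-0.4, -0.7, -0.1]
grip_width: 71.4
{'t': 4.617, 'joints': [0.32, 0.208, 1.171, 0.0, 1.762, -0.162], 'position': [505.029, 240.759, 402.489], 'eef_rot': [0.366, 0.605, -0.366, 0.605], 'force': [-0.353, -0.707, -0.061], 'grip_width': 71.447}
[[0.0, 0.886, 0.464], [0.001, 0.464, -0.886], [-1.0, 0.001, -0.0]]
[258.5 181.9]
```

View pics/w2.png

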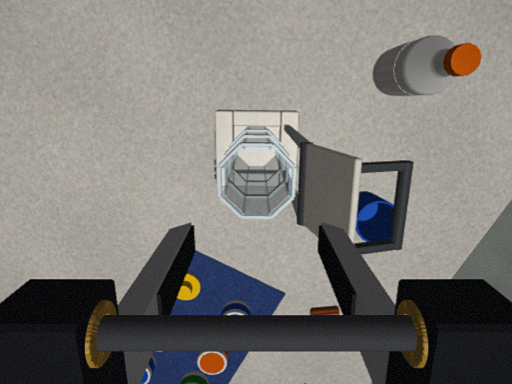

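The lid stands open, leaning back at (330,195). The tube mouth spans columns 217–297 and rows 143–219, centred near (257,181). I predicted (258.5,182), so the mouth is good to about 1.5 mm. Now the first blue, with the jaws turned to close along magazine y.

```bash
python3 -m creep '[[0.1,-0.037,0.318,70,1],[0.252,-0.037,0.318,70,1],[0.252,-0.037,0.318,70,1],[0.252,-0.037,0.318,70,1],[0.252,-0.037,0.318,70,1],[0.252,-0.037,0.318,70,1],[0.252,-0.037,0.318,70,1],[0.252,-0.037,0.318,70,1],[0.252,-0.037,0.318,70,1],[0.252,-0.037,0.318,70,1]]' 20
python3 -m creep '[[0,0,0,7,0.7],[0,0,0,14,0.7],[0,0,0,20,0.7],[0,0,0,20,0.7],[0,0,0,20,0.7]]'
cat >> h.py <<'E'
HS={'blue':((100,120,110),(118,255,255)),'green':((45,120,60),(85,255,255)),'yellow':((20,150,100),(33,255,255))}
def blobs(f,col,z,mn=150):
    im=cv2.imread(f'pics/{f}.png'); m=cv2.inRange(cv2.cvtColor(im,cv2.COLOR_BGR2HSV),*HS[col]); k,_,s,c=cv2.connectedComponentsWithStats(m)
    for i in range(1,k):
        if s[i,4]>mn: q=s[i,:2]+s[i,2:4]/2-.5; X=atz(cal(f),*q,z); print(col,s[i].tolist(),np.round(c[i],1),'box',q,np.round(X,1),'go',np.round(go([X[0],X[1],X[2]-6]),4))
E
python3 - <<'E'
from h import *
st(); snap('wrist','w3'); blobs('w3','blue',45)
E
```

```text
t: 5.5
position: [620.0, -60.8, 147.6]
eef_rot: [-0.647, -0.284, 0.648, -0.283]
force: [-0.4, 0.6, 0.1]
grip_width: 93.9
t: 5.92
position: [619.6, -58.8, 149.6]
eef_rot: [-0.686, -0.17, 0.687, -0.169]
force: [-0.1, 0.7, -0.1]
grip_width: 80.0
{'t': 5.917, 'joints': [-0.206, 0.394, 1.516, 0.0, 1.232, 0.88], 'position': [619.629, -58.793, 149.621], 'eef_rot': [-0.686, -0.17, 0.687, -0.169], 'force': [-0.139, 0.744, -0.086], 'grip_width': 80.005}
[[-0.001, 0.466, -0.885], [0.0, -0.885, -0.466], [-1.0, -0.001, 0.001]]
blue [110, 81, 402, 234, 34371] [292.7 212.9] box [310.5 197.5] [639.1 -98.5  45. ] go [0.1109 0.0444 0.0012]
blue [229, 170, 56, 54, 2364] [256.5 196.6] box [256.5 196.5] [619.1 -58.6  45. ] go [ 0.1109 -0.0002  0.0003]
blue [228, 352, 112, 32, 1699] [297.6 367.4] box [283.5 367.5] [ 478.8 -161.8   45. ] go [0.111  0.0258 0.1725]
blue [347, 365, 39, 19, 557] [366.6 375.5] box [366. 374.] [ 509.2 -236.6   45. ] go [0.1109 0.1061 0.1804]
```

View pics/w3.png

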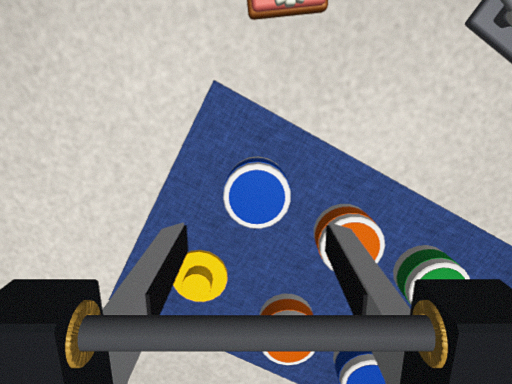

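The blue top is centred at (256.5,196.5), which is (619,-58.6), right under the TCP. I'll descend, grip and lift.

```bash
python3 -m creep '[[0.03,0,0,0,0.6],[0.06,0,0,0,0.6],[0.09,0,0,0,0.6],[0.11,0,0,0,0.6],[0.11,0,0,0,0.6],[0.11,0,0,0,-1],[0.11,0,0,0,-1],[0.11,0,0,0,-1],[0.11,0,0,0,-1],[0.11,0,0,0,-1]]' 20
python3 -m creep '[[0,0,0,0,-1],[0,0,0,0,-1],[-0.02,0,0,0,-1],[-0.06,0,0,0,-1],[-0.1,0,0,0,-1],[-0.14,0,0,0,-1],[-0.18,0,0,0,-1],[-0.22,0,0,0,-1],[-0.26,0,0,0,-1],[-0.28,0,0,0,-1]]' 20
python3 -c "
from h import *
st();print(go([506.5,241.5,310]))"
```

```text
t: 6.8
position: [620.5, -58.9, 42.5]
eef_rot: [0.688, 0.168, -0.685, 0.169]
force: [1.2, 0.0, 4.5]
grip_width: 55.7
t: 7.63
position: [619.8, -58.9, 326.3]
eef_rot: [0.689, 0.168, -0.684, 0.17]
force: [0.4, -0.7, 0.1]
grip_width: 56.2
{'t': 7.633, 'joints': [-0.206, 0.31, 1.209, 0.0, 1.614, 0.882], 'position': [619.765, -58.922, 326.342], 'eef_rot': [0.689, 0.168, -0.684, 0.17], 'force': [0.361, -0.654, 0.064], 'grip_width': 56.219}
[[0.008, 0.464, -0.886], [-0.002, -0.886, -0.464], [-1.0, 0.005, -0.006]]
[ 0.01501624 -0.31877587 -0.03880559]
```

```bash
python3 -m creep '[[0,-0.04,-0.005,0,-1],[0,-0.08,-0.01,0,-1],[0.005,-0.12,-0.015,0,-1],[0.005,-0.16,-0.02,0,-1],[0.005,-0.20,-0.025,0,-1],[0.005,-0.24,-0.03,0,-1],[0.005,-0.28,-0.035,0,-1],[0.005,-0.31,-0.039,0,-1],[0.01,-0.319,-0.039,0,-1],[0.01,-0.319,-0.039,0,-1]]' 20
python3 -m creep '[[0,0,0,0,-1],[0,0,0,0,-1]]' 20
python3 - <<'E'
from h import *
st(); snap('wrist','w4'); print(go([506.5,241.5,279]))
p=cv2.imread('pics/w4.png'); cv2.imwrite('pics/w4c.png',cv2.resize(p[80:300,130:390],None,fx=2.5,fy=2.5))
E
```

```text
t: 8.47
position: [503.6, 243.7, 309.7]
eef_rot: [-0.686, -0.17, 0.687, -0.17]
force: [0.6, -0.5, -2.3]
grip_width: 55.9
t: 8.63
position: [506.1, 240.6, 310.4]
eef_rot: [-0.687, -0.168, 0.687, -0.169]
force: [-0.2, 0.3, -0.8]
grip_width: 55.8
{'t': 8.633, 'joints': [0.32, 0.219, 1.374, -0.001, 1.549, 1.411], 'position': [506.071, 240.632, 310.378], 'eef_rot': [-0.687, -0.168, 0.687, -0.169], 'force': [-0.165, 0.268, -0.762], 'grip_width': 55.793}
[[0.0, 0.462, -0.887], [-0.001, -0.887, -0.462], [-1.0, 0.001, 0.001]]
[ 0.031459   -0.00082004 -0.00067059]
```

View pics/w4c.png

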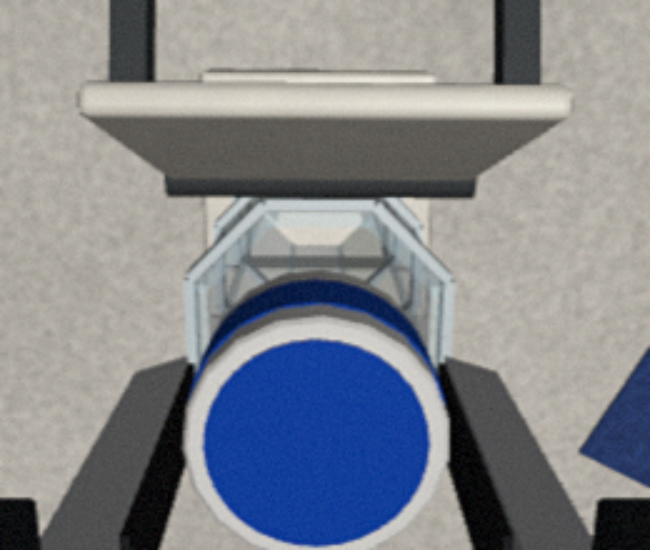

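The cartridge (centre column 317) is over the tube (flats at 188 and 452, centre 320), within about 1 mm. I'll lower and release.

```bash
python3 -m creep '[[0.01,0,0,0,-1],[0.02,0,0,0,-1],[0.027,0,0,0,-1],[0.031,0,0,0,-1],[0.031,0,0,0,-1],[0.031,0,0,0,0.3],[0.031,0,0,0,0.3],[0.031,0,0,0,0.3],[0.031,0,0,0,0.5],[0.031,0,0,0,0.5]]' 20
python3 -m creep '[[0,0,0,0,0.6],[-0.03,0,0,0,0.6],[-0.06,0,0,0,0.6],[-0.06,0,0,0,0.6],[-0.06,0,0,0,0.6]]' 20
python3 - <<'E'
from h import *
st(); snap('wrist','w5');snap('scene','s5');snap('side','d5')
p=cv2.imread('pics/w5.png'); a=cv2.imread('pics/side0.png')
f=lambda x:cv2.resize(x,(390,400),interpolation=2)
cv2.imwrite('pics/w5c.png',np.hstack([f(p[80:300,130:390]),f(cv2.imread('pics/d5.png')[120:230,170:265])]))
E
```

```text
t: 9.52
position: [505.8, 242.2, 280.0]
eef_rot: [0.687, 0.169, -0.686, 0.169]
force: [0.4, 0.2, -0.4]
grip_width: 69.2
t: 9.93
position: [506.4, 242.4, 341.4]
eef_rot: [0.688, 0.169, -0.685, 0.169]
force: [-0.7, -0.5, -0.0]
grip_width: 75.4
{'t': 9.933, 'joints': [0.322, 0.211, 1.311, 0.0, 1.615, 1.411], 'position': [506.4, 242.382, 341.434], 'eef_rot': [0.688, 0.169, -0.685, 0.169], 'force': [-0.725, -0.506, -0.041], 'grip_width': 75.373}
[[0.004, 0.464, -0.886], [0.001, -0.886, -0.464], [-1.0, 0.001, -0.004]]
```

View pics/w5c.png

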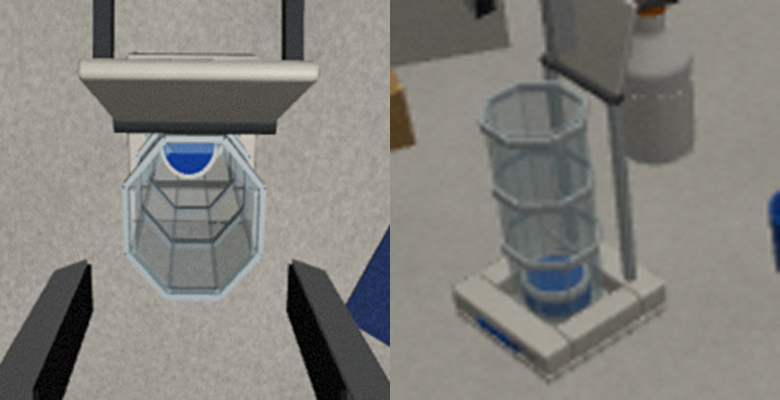

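The first blue lies at the bottom of the tube (side crop, about (560,275)). Now the second blue.

```bash
python3 -m creep '[[0,0.035,0.018,0,0.6],[0,0.07,0.036,0,0.6],[0.02,0.105,0.055,0,0.6],[0.03,0.14,0.073,0,0.6],[0.05,0.175,0.092,0,0.6],[0.06,0.21,0.11,0,0.6],[0.08,0.245,0.13,0,0.6],[0.09,0.28,0.148,0,0.6],[0.1,0.315,0.165,0,0.6],[0.1,0.32,0.17,0,0.6]]' 20
python3 -m creep '[[0.03,0.03,0.02,0,0.6],[0.06,0.06,0.04,0,0.6],[0.09,0.09,0.055,0,0.6],[0.091,0.112,0.061,0,0.6],[0.091,0.112,0.061,0,0.6],[0.091,0.112,0.061,0,0.6],[0.091,0.112,0.061,0,0.6]]' 20
python3 - <<'E'
from h import *
st(); snap('wrist','w6'); blobs('w6','blue',45);blobs('w6','green',45)
E
```

```text
t: 10.92
position: [501.5, -124.9, 235.9]
eef_rot: [-0.685, -0.167, 0.689, -0.167]
force: [0.7, -0.1, -0.1]
grip_width: 75.3
t: 11.5
position: [500.8, -246.8, 148.1]
eef_rot: [-0.686, -0.169, 0.687, -0.168]
force: [-0.4, -0.0, 0.7]
grip_width: 75.4
{'t': 11.5, 'joints': [-0.583, 0.305, 1.661, 0.001, 1.177, 0.506], 'position': [500.768, -246.777, 148.063], 'eef_rot': [-0.686, -0.169, 0.687, -0.168], 'force': [-0.4, -0.047, 0.696], 'grip_width': 75.393}
[[-0.001, 0.463, -0.886], [0.002, -0.886, -0.463], [-1.0, -0.002, 0.0]]
blue [0, 0, 512, 298, 78283] [258.4 116.2] box [255.5 148.5] [ 535.3 -227.3   45. ] go [ 0.1096 -0.001  -0.0392]
blue [229, 169, 56, 54, 2374] [256.6 195.7] box [256.5 195.5] [ 501.4 -245.9   45. ] go [ 0.1096 -0.0003 -0.0006]
green [299, 28, 62, 66, 3237] [329.4  60.3] box [329.5  60.5] [ 618.1 -245.6   45. ] go [ 0.1096  0.0536 -0.1041]
green [317, 202, 57, 43, 438] [336.7 213.8] box [345. 223.] [ 514.4 -322.8   45. ] go [0.1095 0.0739 0.0235]
green [337, 217, 46, 45, 1049] [364.5 235. ] box [359.5 239. ] [ 507.7 -341.3   45. ] go [0.1095 0.0872 0.0381]
```

```bash
python3 -m creep '[[0.03,0,0,0,0.6],[0.06,0,0,0,0.6],[0.09,0,0,0,0.6],[0.108,0,0,0,0.6],[0.108,0,0,0,0.6],[0.108,0,0,0,-1],[0.108,0,0,0,-1],[0.108,0,0,0,-1],[0.108,0,0,0,-1],[0.108,0,0,0,-1]]' 20
python3 -m creep '[[0,0,0,0,-1],[0,0,0,0,-1],[-0.02,0,0,0,-1],[-0.06,0,0,0,-1],[-0.1,0,0,0,-1],[-0.14,0,0,0,-1],[-0.18,0,0,0,-1],[-0.22,-0.02,-0.01,0,-1],[-0.26,-0.05,-0.025,0,-1],[-0.28,-0.08,-0.04,0,-1]]' 20
python3 -m creep '[[0,-0.035,-0.018,0,-1],[0,-0.07,-0.037,0,-1],[0,-0.105,-0.056,0,-1],[0,-0.14,-0.075,0,-1],[0,-0.175,-0.094,0,-1],[0,-0.21,-0.113,0,-1],[0,-0.245,-0.132,0,-1],[0,-0.28,-0.151,0,-1],[0,-0.31,-0.168,0,-1],[0,-0.31,-0.168,0,-1]]' 20
python3 -c "
from h import *
st();print(go([506.3,242,310]))"
```

```text
t: 12.38
position: [502.3, -247.9, 42.5]
eef_rot: [0.688, 0.168, -0.686, 0.169]
force: [-0.4, 1.3, 7.3]
grip_width: 55.8
t: 13.22
position: [500.2, -168.5, 317.5]
eef_rot: [0.688, 0.166, -0.686, 0.169]
force: [1.4, -0.4, -1.6]
grip_width: 55.5
t: 14.05
position: [504.4, 191.0, 314.0]
eef_rot: [0.687, 0.172, -0.686, 0.169]
force: [0.7, 0.1, -1.2]
grip_width: 55.7
{'t': 14.05, 'joints': [0.23, 0.183, 1.412, 0.004, 1.545, 1.312], 'position': [504.364, 191.011, 313.976], 'eef_rot': [0.687, 0.172, -0.686, 0.169], 'force': [0.739, 0.117, -1.159], 'grip_width': 55.694}
[[0.001, 0.469, -0.883], [0.005, -0.883, -0.469], [-1.0, -0.004, -0.003]]
[ 0.00421555 -0.04410955 -0.02561239]
```

```bash
python3 -m creep '[[0.002,-0.02,-0.011,0,-1],[0.002,-0.04,-0.022,0,-1],[0.002,-0.04,-0.022,0,-1],[0.002,-0.04,-0.022,0,-1],[0.002,-0.04,-0.022,0,-1]]' 20
python3 - <<'E'
from h import *
st(); print(go([506.3,242,279]))
E
```

```text
t: 14.47
position: [505.7, 229.6, 312.0]
eef_rot: [-0.687, -0.168, 0.687, -0.169]
force: [1.1, 0.5, -0.6]
grip_width: 55.5
{'t': 14.467, 'joints': [0.302, 0.21, 1.382, -0.001, 1.55, 1.391], 'position': [505.736, 229.561, 311.993], 'eef_rot': [-0.687, -0.168, 0.687, -0.169], 'force': [1.082, 0.518, -0.576], 'grip_width': 55.547}
[[0.0, 0.463, -0.886], [-0.001, -0.886, -0.463], [-1.0, 0.001, 0.0]]
[ 0.03297995 -0.01079872 -0.00627113]
```

```bash
python3 -m creep '[[0,-0.011,-0.006,0,-1],[0,-0.011,-0.006,0,-1],[0,-0.011,-0.006,0,-1],[0,-0.011,-0.006,0,-1]]' 20
python3 -m creep '[[0.01,0,0,0,-1],[0.02,0,0,0,-1],[0.027,0,0,0,-1],[0.032,0,0,0,-1],[0.032,0,0,0,-1],[0.032,0,0,0,0.3],[0.032,0,0,0,0.3],[0.032,0,0,0,0.3],[0.032,0,0,0,0.5],[0.032,0,0,0,0.5]]' 20
python3 -m creep '[[0,0,0,0,0.6],[-0.03,0,0,0,0.6],[-0.06,0,0,0,0.6],[-0.06,0,0,0,0.6],[-0.06,0,0,0,0.6]]' 20
python3 - <<'E'
from h import *
st(); snap('wrist','w7');snap('scene','s7');snap('side','d7')
blobs('d7','yellow',15,40);blobs('s7','yellow',15,40)
p=cv2.imread('pics/w7.png')
f=lambda x:cv2.resize(x,(390,400),interpolation=2)
cv2.imwrite('pics/w7c.png',np.hstack([f(p[80:300,130:390]),f(cv2.imread('pics/d7.png')[120:230,170:265])]))
print(go([511,-51,150]))
E
```

```text
t: 14.8
position: [506.1, 242.8, 311.9]
eef_rot: [-0.687, -0.169, 0.687, -0.169]
force: [0.1, 0.8, -1.3]
grip_width: 55.5
t: 15.63
position: [506.2, 243.3, 280.3]
eef_rot: [0.687, 0.169, -0.686, 0.169]
force: [-0.1, 0.6, 0.0]
grip_width: 69.5
t: 16.05
position: [506.9, 243.5, 341.8]
eef_rot: [0.688, 0.169, -0.685, 0.169]
force: [-0.9, -0.4, -0.3]
grip_width: 75.1
{'t': 16.05, 'joints': [0.324, 0.212, 1.308, 0.0, 1.616, 1.413], 'position': [506.864, 243.508, 341.773], 'eef_rot': [0.688, 0.169, -0.685, 0.169], 'force': [-0.908, -0.372, -0.316], 'grip_width': 75.099}
[[0.004, 0.464, -0.886], [0.002, -0.886, -0.463], [-1.0, 0.001, -0.004]]
yellow [226, 266, 19, 17, 241] [235.4 273.6] box [235. 274.] [506.8 -57.7  15. ] go [0.3298 0.2672 0.1373]
yellow [258, 194, 15, 12, 136] [264.8 200.1] box [265.  199.5] [511.7 -47.5  15. ] go [0.3298 0.2604 0.1282]
[0.18877383 0.26315682 0.1308435 ]
```

View pics/w7c.png

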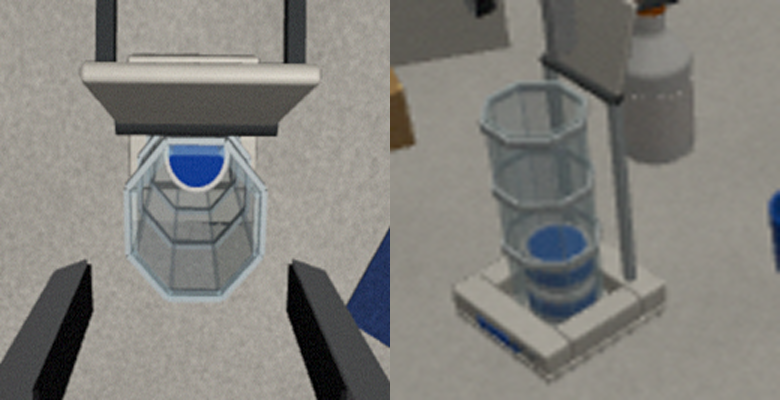

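Two blues are stacked in the tube. Now the separator.

```bash
python3 -m creep '[[0,0.035,0.018,0,0.6],[0,0.07,0.036,0,0.6],[0.03,0.105,0.055,0,0.6],[0.06,0.14,0.073,0,0.6],[0.09,0.165,0.085,0,0.6],[0.12,0.19,0.1,0,0.5],[0.15,0.215,0.115,0,0.5],[0.18,0.24,0.125,0,0.5],[0.189,0.263,0.131,0,0.5],[0.189,0.263,0.131,0,0.5]]' 20
python3 -m creep '[[0,0,0,0,0.5],[0,0,0,0,0.5],[0,0,0,0,0.5]]' 20
python3 - <<'E'
from h import *
st(); snap('wrist','w8'); blobs('w8','yellow',20); 
p=cv2.imread('pics/w8.png');cv2.imwrite('pics/w8c.png',cv2.resize(p[120:300,170:350],None,fx=3,fy=3,interpolation=2))
E
```

```text
t: 17.03
position: [508.8, -54.7, 145.4]
eef_rot: [-0.684, -0.168, 0.69, -0.167]
force: [-0.4, 0.3, 0.5]
grip_width: 70.5
t: 17.28
position: [512.0, -49.7, 151.3]
eef_rot: [0.687, 0.169, -0.686, 0.169]
force: [-0.2, -0.1, 0.8]
grip_width: 70.6
{'t': 17.283, 'joints': [-0.233, 0.239, 1.749, 0.001, 1.153, 0.855], 'position': [511.995, -49.697, 151.304], 'eef_rot': [0.687, 0.169, -0.686, 0.169], 'force': [-0.197, -0.134, 0.843], 'grip_width': 70.598}
[[0.001, 0.464, -0.886], [0.0, -0.886, -0.464], [-1.0, -0.0, -0.001]]
yellow [228, 159, 59, 59, 2711] [257. 188.] box [257. 188.] [511.9 -49.9  20. ] go [1.375e-01 1.000e-04 5.000e-04]
yellow [87, 307, 19, 61, 368] [ 93.7 342.2] box [ 96. 337.] [294.   23.4  20. ] go [ 0.1373 -0.1661  0.1595]
yellow [415, 313, 11, 55, 229] [420.9 342.7] box [420. 340.] [ 445.8 -274.9   20. ] go [0.1374 0.1686 0.1637]
```

View pics/w8c.png

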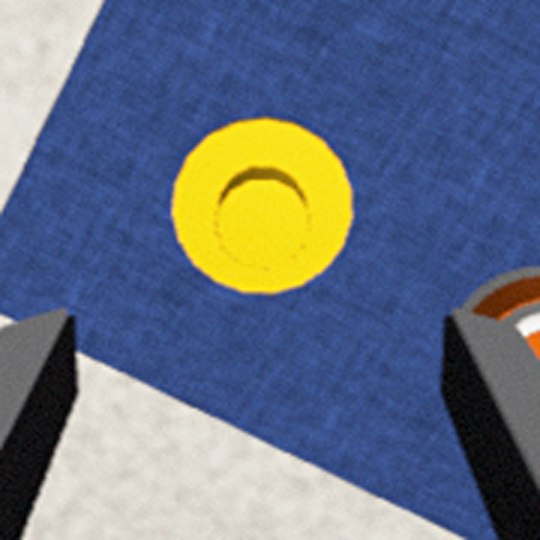

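```bash
python3 - <<'E'
from h import *
d=cal('w8'); print(atz(d,257.3,194,29),atz(d,257,188.3,11)); X=atz(d,257.3,194.2,29)
print(go([X[0],X[1],33]))
# post top height: wrist ray against earlier side/scene estimate of disc centre
for z in(23,29,35): print(z,atz(d,257.3,194,z))
E
python3 -m creep '[[0.03,0,0,0,0.3],[0.06,0,0,0,0.3],[0.09,0,0,0,0.3],[0.105,0,0,0,0.3],[0.105,0,0,0,0.3],[0.105,0,0,0,0.3]]' 20
```

```text
[509.3722255  -51.51706179  29.        ] [509.53624538 -51.1882497   11.        ]
[0.11854324 0.00038155 0.00370345]
23 [507.84160641 -52.34316236  23.        ]
29 [509.3722255  -51.51706179  29.        ]
35 [510.90284459 -50.69096123  35.        ]
t: 17.83
position: [512.0, -49.7, 46.1]
eef_rot: [-0.687, -0.169, 0.687, -0.169]
force: [0.4, -0.2, 1.0]
grip_width: 61.3
```

Post top and disc outline agree: the separator is at (509.4,-51.4) and stands to its expected height. I'll correct by +3 mm in tool z and grip the post.

```bash
python3 -m creep '[[0,0,0.003,0,0.3],[0.013,0,0.003,0,0],[0.013,0,0.003,0,0],[0.013,0,0.003,0,-0.3],[0.013,0,0.003,0,-1],[0.013,0,0.003,0,-1],[0.013,0,0.003,0,-1],[0.013,0,0.003,0,-1],[0.013,0,0.003,0,-1],[0.013,0,0.003,0,-1]]' 20
python3 -m creep '[[0,0,0,0,-1],[0,0,0,0,-1],[-0.02,0,0,0,-1],[-0.06,0,0,0,-1],[-0.1,0,0,0,-1],[-0.14,0,0,0,-1],[-0.18,0,0,0,-1],[-0.22,0,0,0,-1],[-0.26,0,0,0,-1],[-0.28,0,0,0,-1]]' 20
python3 -c "
from h import *
st();print(go([506.3,242,310]))"
```

```text
t: 18.67
position: [509.8, -52.1, 33.7]
eef_rot: [0.687, 0.169, -0.686, 0.169]
force: [-0.3, -0.2, 5.6]
grip_width: 27.6
t: 19.5
position: [510.5, -52.3, 318.0]
eef_rot: [0.689, 0.168, -0.684, 0.17]
force: [0.1, -0.0, 0.3]
grip_width: 27.5
{'t': 19.5, 'joints': [-0.238, 0.137, 1.459, 0.0, 1.537, 0.851], 'position': [510.493, -52.264, 317.969], 'eef_rot': [0.689, 0.168, -0.684, 0.17], 'force': [0.1, -0.045, 0.31], 'grip_width': 27.532}
[[0.007, 0.463, -0.886], [-0.002, -0.886, -0.463], [-1.0, 0.005, -0.006]]
[ 0.00744501 -0.26273258 -0.13262166]
```

```bash
python3 -m creep '[[0,-0.035,-0.017,0,-1],[0,-0.07,-0.035,0,-1],[0.004,-0.105,-0.052,0,-1],[0.004,-0.14,-0.07,0,-1],[0.004,-0.175,-0.088,0,-1],[0.004,-0.21,-0.106,0,-1],[0.004,-0.24,-0.12,0,-1],[0.004,-0.262,-0.132,0,-1],[0.004,-0.262,-0.132,0,-1],[0.004,-0.262,-0.132,0,-1]]' 20
python3 -m creep '[[0,0,0,0,-1],[0,0,0,0,-1],[0,0,0,0,-1]]' 20
python3 - <<'E'
from h import *
st(); print(go([506.4,242.2,270]))
snap('wrist','w9');p=cv2.imread('pics/w9.png');cv2.imwrite('pics/w9c.png',cv2.resize(p[80:300,130:390],None,fx=2.5,fy=2.5))
E
```

```text
t: 20.33
position: [504.3, 242.3, 308.2]
eef_rot: [-0.686, -0.169, 0.687, -0.17]
force: [0.3, -0.5, -0.1]
grip_width: 27.3
t: 20.58
position: [504.8, 240.1, 308.9]
eef_rot: [-0.687, -0.168, 0.687, -0.168]
force: [-0.2, 1.0, -1.1]
grip_width: 27.1
{'t': 20.583, 'joints': [0.32, 0.217, 1.381, -0.0, 1.544, 1.41], 'position': [504.825, 240.083, 308.902], 'eef_rot': [-0.687, -0.168, 0.687, -0.168], 'force': [-0.15, 0.958, -1.09], 'grip_width': 27.148}
[[0.0, 0.462, -0.887], [-0.0, -0.887, -0.462], [-1.0, 0.0, 0.0]]
[ 0.03890141 -0.00116309 -0.00237922]
```

View pics/w9c.png

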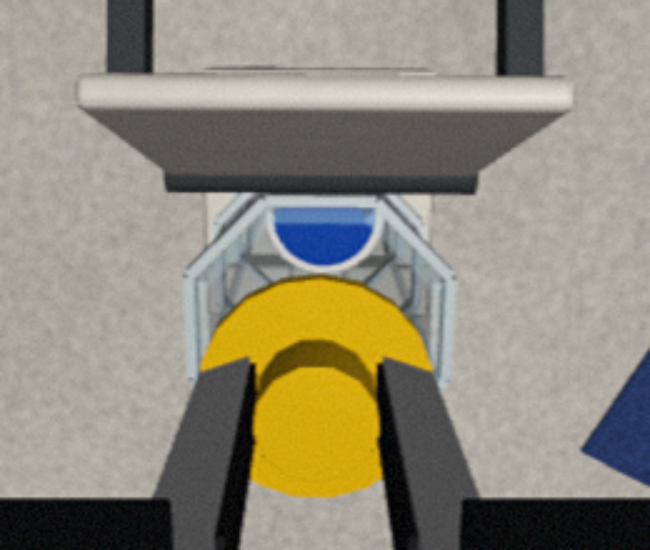

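The separator hangs level over the mouth (disc centre column 317, tube 321). I'll lower and release it.

```bash
python3 -m creep '[[0.01,0,-0.002,0,-1],[0.02,0,-0.002,0,-1],[0.028,0,-0.002,0,-1],[0.034,0,-0.002,0,-1],[0.038,0,-0.002,0,-1],[0.038,0,-0.002,0,-1],[0.038,0,-0.002,0,-1]]' 20
python3 -m creep '[[0,0,0,0,-0.1],[0,0,0,0,-0.1],[0,0,0,0,-0.1],[0,0,0,0,-0.1],[-0.03,0,0,0,0.6],[-0.07,0,0,0,0.6],[-0.07,0,0,0,0.6],[-0.07,0,0,0,0.6]]' 20
python3 - <<'E'
from h import *
st(); snap('wrist','wa');snap('side','da')
p=cv2.imread('pics/wa.png')
f=lambda x:cv2.resize(x,(390,400),interpolation=2)
cv2.imwrite('pics/wac.png',np.hstack([f(p[80:300,130:390]),f(cv2.imread('pics/da.png')[120:230,170:265])]))
print(go([618.5,-246,150]),go([505,-340,150]));blobs('da','green',45,100)
E
```

```text
t: 21.22
position: [506.4, 242.3, 270.5]
eef_rot: [-0.687, -0.169, 0.687, -0.169]
force: [-0.3, 0.4, -0.8]
grip_width: 27.4
t: 21.88
position: [507.7, 242.7, 343.7]
eef_rot: [0.689, 0.169, -0.684, 0.169]
force: [0.2, 0.6, 0.2]
grip_width: 65.2
{'t': 21.883, 'joints': [0.322, 0.212, 1.305, 0.0, 1.619, 1.411], 'position': [507.7, 242.73, 343.656], 'eef_rot': [0.689, 0.169, -0.684, 0.169], 'force': [0.176, 0.563, 0.23], 'grip_width': 65.232}
[[0.006, 0.463, -0.886], [0.002, -0.886, -0.463], [-1.0, 0.001, -0.006]]
[0.1904279  0.48467257 0.12669283] [0.19047718 0.51535863 0.27083377]
green [288, 309, 17, 16, 212] [295.7 316.3] box [296.  316.5] [ 619.1 -247.5   45. ] go [0.3014 0.4863 0.1268]
green [271, 364, 19, 20, 292] [280.  373.7] box [280.  373.5] [ 531.  -367.7   45. ] go [0.3015 0.552  0.2606]
```

View pics/wac.png

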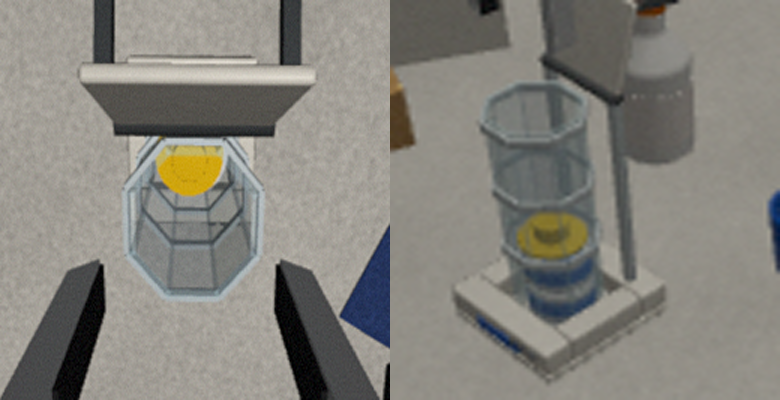

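The separator sits post up on the blues. One green has been knocked to about (530,-366). First the other green at (619,-246).

```bash
python3 -m creep '[[0,0.035,0.01,0,0.6],[0,0.07,0.02,0,0.6],[0.01,0.105,0.03,0,0.6],[0.02,0.14,0.04,0,0.6],[0.03,0.178,0.05,0,0.6],[0.04,0.216,0.06,0,0.6],[0.06,0.25,0.07,0,0.6],[0.08,0.285,0.08,0,0.6],[0.1,0.32,0.09,0,0.6],[0.1,0.32,0.09,0,0.6]]' 20
python3 -m creep '[[0.03,0.03,0.01,0,0.6],[0.05,0.06,0.02,0,0.6],[0.07,0.09,0.03,0,0.6],[0.09,0.12,0.035,0,0.6],[0.09,0.15,0.037,0,0.6],[0.09,0.165,0.037,0,0.6],[0.09,0.165,0.037,0,0.6],[0.09,0.165,0.037,0,0.6],[0.09,0.165,0.037,0,0.6]]' 20
python3 - <<'E'
from h import *
st(); snap('wrist','wb'); blobs('wb','green',45)
E
```

```text
t: 22.82
position: [572.9, -88.7, 234.4]
eef_rot: [-0.684, -0.167, 0.691, -0.166]
force: [-1.2, -0.1, -0.9]
grip_width: 75.1
t: 23.57
position: [617.8, -244.6, 150.3]
eef_rot: [-0.686, -0.17, 0.687, -0.168]
force: [-0.0, 0.0, -0.1]
grip_width: 75.3
{'t': 23.567, 'joints': [-0.482, 0.455, 1.413, 0.001, 1.277, 0.606], 'position': [617.813, -244.573, 150.254], 'eef_rot': [-0.686, -0.17, 0.687, -0.168], 'force': [-0.037, 0.014, -0.133], 'grip_width': 75.349}
[[-0.002, 0.464, -0.886], [0.002, -0.886, -0.464], [-1.0, -0.002, 0.001]]
green [229, 158, 59, 20, 191] [258.7 163.6] box [258.  167.5] [ 639.3 -234.1   45. ] go [ 0.1117  0.0009 -0.0237]
green [231, 170, 55, 53, 2321] [258.1 195.9] box [258. 196.] [ 618.  -245.2   45. ] go [0.1117 0.0009 0.0003]
green [297, 292, 47, 23, 481] [318.2 300.5] box [320. 303.] [ 554.3 -342.3   45. ] go [0.1117 0.0572 0.1018]
```

```bash
python3 -m creep '[[0.03,0,0,0,0.6],[0.06,0,0,0,0.6],[0.09,0.001,0,0,0.6],[0.11,0.001,0,0,0.6],[0.11,0.001,0,0,0.6],[0.11,0.001,0,0,-1],[0.11,0.001,0,0,-1],[0.11,0.001,0,0,-1],[0.11,0.001,0,0,-1],[0.11,0.001,0,0,-1]]' 20
python3 -m creep '[[0,0,0,0,-1],[0,0,0,0,-1],[-0.02,0,0,0,-1],[-0.06,0,0,0,-1],[-0.1,0,0,0,-1],[-0.14,0,0,0,-1],[-0.18,0,0,0,-1],[-0.22,-0.02,-0.006,0,-1],[-0.26,-0.05,-0.014,0,-1],[-0.28,-0.08,-0.022,0,-1]]' 20
python3 -m creep '[[0,-0.035,-0.01,0,-1],[0,-0.07,-0.02,0,-1],[0,-0.105,-0.03,0,-1],[0,-0.14,-0.04,0,-1],[0,-0.175,-0.05,0,-1],[0,-0.21,-0.06,0,-1],[0,-0.245,-0.07,0,-1],[0,-0.28,-0.08,0,-1],[0,-0.31,-0.09,0,-1],[0,-0.34,-0.09,0,-1]]' 20
python3 -m creep '[[0,-0.03,-0.008,0,-1],[0,-0.06,-0.015,0,-1],[0,-0.06,-0.015,0,-1],[0,-0.06,-0.015,0,-1],[0,-0.06,-0.015,0,-1]]' 20
python3 -c "
from h import *
st();print(go([506.4,242.2,310]))"
```

```text
t: 24.45
position: [620.4, -247.3, 43.1]
eef_rot: [0.688, 0.168, -0.686, 0.169]
force: [-0.8, 1.2, 5.7]
grip_width: 54.9
t: 25.28
position: [603.3, -172.9, 319.9]
eef_rot: [0.688, 0.166, -0.686, 0.169]
force: [0.4, -0.6, -1.5]
grip_width: 55.1
t: 26.12
position: [525.3, 173.4, 316.5]
eef_rot: [0.687, 0.169, -0.686, 0.169]
force: [0.2, 1.2, -1.2]
grip_width: 55.2
t: 26.53
position: [510.5, 231.0, 316.6]
eef_rot: [0.687, 0.168, -0.687, 0.169]
force: [-0.1, -0.1, -0.9]
grip_width: 55.1
{'t': 26.533, 'joints': [0.301, 0.217, 1.362, -0.001, 1.562, 1.39], 'position': [510.512, 230.988, 316.641], 'eef_rot': [0.687, 0.168, -0.687, 0.169], 'force': [-0.11, -0.14, -0.937], 'grip_width': 55.053}
[[0.001, 0.464, -0.886], [-0.001, -0.886, -0.464], [-1.0, 0.001, -0.0]]
[ 0.00662797 -0.01184761 -0.00155457]
```

```bash
python3 -m creep '[[0.004,-0.012,-0.0015,0,-1],[0.004,-0.012,-0.0015,0,-1],[0.004,-0.012,-0.0015,0,-1],[0.004,-0.012,-0.0015,0,-1]]' 20
python3 -m creep '[[0.01,0,0,0,-1],[0.02,0,0,0,-1],[0.027,0,0,0,-1],[0.033,0,0,0,-1],[0.033,0,0,0,-1],[0.033,0,0,0,0.3],[0.033,0,0,0,0.3],[0.033,0,0,0,0.3],[0.033,0,0,0,0.5],[0.033,0,0,0,0.5]]' 20
python3 -m creep '[[0,0,0,0,0.6],[-0.03,0,0,0,0.6],[-0.06,0,0,0,0.6],[-0.06,0,0,0,0.6],[-0.06,0,0,0,0.6]]' 20
python3 - <<'E'
from h import *
st(); snap('wrist','wc');snap('side','dc');snap('scene','sc')
blobs('dc','green',45,30);blobs('sc','green',45,30);print(go([530,-365,150]))
E
```

```text
t: 26.87
position: [506.4, 242.3, 312.4]
eef_rot: [-0.687, -0.168, 0.687, -0.169]
force: [0.1, -0.2, -1.0]
grip_width: 55.1
t: 27.7
position: [506.5, 243.0, 280.1]
eef_rot: [0.687, 0.169, -0.686, 0.169]
force: [-0.3, -0.4, -0.4]
grip_width: 69.4
t: 28.12
position: [507.1, 243.2, 341.4]
eef_rot: [0.688, 0.169, -0.685, 0.169]
force: [0.4, 0.4, -0.6]
grip_width: 75.3
{'t': 28.117, 'joints': [0.323, 0.213, 1.309, 0.0, 1.616, 1.412], 'position': [507.128, 243.154, 341.448], 'eef_rot': [0.688, 0.169, -0.685, 0.169], 'force': [0.389, 0.436, -0.575], 'grip_width': 75.29}
[[0.004, 0.463, -0.886], [0.002, -0.886, -0.463], [-1.0, 0.001, -0.004]]
green [202, 167, 8, 8, 54] [205.4 170.7] box [205.5 170.5] [518.  367.9  45. ] go [ 0.2991 -0.1052 -0.0697]
green [271, 364, 19, 20, 293] [280.  373.8] box [280.  373.5] [ 531.  -367.7   45. ] go [0.2996 0.5527 0.2597]
green [204, 148, 9, 5, 38] [207.9 149.8] box [208. 150.] [ 533.6 -363.3   45. ] go [0.2996 0.55   0.2554]
[0.18857791 0.54979876 0.25957607]
```

The first green shows in the tube in the side view, at (205,171). Next the knocked green at about (531,-365).

```bash
python3 -m creep '[[0,0.035,0.016,0,0.6],[0,0.07,0.033,0,0.6],[0.01,0.105,0.05,0,0.6],[0.02,0.14,0.066,0,0.6],[0.03,0.175,0.083,0,0.6],[0.04,0.21,0.1,0,0.6],[0.05,0.245,0.116,0,0.6],[0.06,0.28,0.132,0,0.6],[0.07,0.31,0.147,0,0.6],[0.07,0.32,0.15,0,0.6]]' 20
python3 -m creep '[[0.01,0.03,0.015,0,0.6],[0.03,0.06,0.03,0,0.6],[0.05,0.09,0.045,0,0.6],[0.07,0.12,0.06,0,0.6],[0.09,0.15,0.075,0,0.6],[0.105,0.18,0.09,0,0.6],[0.118,0.21,0.105,0,0.6],[0.118,0.23,0.11,0,0.6],[0.118,0.23,0.11,0,0.6],[0.118,0.23,0.11,0,0.6]]' 20
python3 -m creep '[[0,0,0,0,0.6],[0,0,0,0,0.6]]'
python3 - <<'E'
from h import *
st(); snap('wrist','wd'); blobs('wd','green',45)
E
```

```text
t: 29.1
position: [519.5, -114.2, 265.9]
eef_rot: [-0.685, -0.168, 0.689, -0.167]
force: [-0.2, 0.4, 0.2]
grip_width: 75.1
t: 29.93
position: [530.6, -364.7, 150.2]
eef_rot: [-0.687, -0.169, 0.687, -0.167]
force: [-0.5, 0.6, -0.2]
grip_width: 75.2
t: 30.1
position: [530.9, -363.1, 151.8]
eef_rot: [0.687, 0.17, -0.686, 0.169]
force: [0.1, 0.6, -0.5]
grip_width: 75.6
{'t': 30.1, 'joints': [-0.708, 0.422, 1.464, 0.001, 1.256, 0.379], 'position': [530.872, -363.147, 151.752], 'eef_rot': [0.687, 0.17, -0.686, 0.169], 'force': [0.11, 0.572, -0.498], 'grip_width': 75.554}
[[-0.0, 0.465, -0.885], [0.001, -0.885, -0.465], [-1.0, -0.001, -0.0]]
green [232, 160, 58, 19, 186] [260.3 165.3] box [260.5 169. ] [ 552.  -355.3   45. ] go [ 0.113   0.0028 -0.0224]
green [233, 172, 56, 53, 2286] [260.6 197.7] box [260.5 198. ] [ 530.3 -366.8   45. ] go [0.113  0.0028 0.0022]
```

```bash
python3 -m creep '[[0.03,0.003,0.002,0,0.6],[0.06,0.003,0.002,0,0.6],[0.09,0.003,0.002,0,0.6],[0.112,0.003,0.002,0,0.6],[0.112,0.003,0.002,0,0.6],[0.112,0.003,0.002,0,-1],[0.112,0.003,0.002,0,-1],[0.112,0.003,0.002,0,-1],[0.112,0.003,0.002,0,-1],[0.112,0.003,0.002,0,-1]]' 20
python3 -m creep '[[0,0,0,0,-1],[0,0,0,0,-1],[-0.02,0,0,0,-1],[-0.06,0,0,0,-1],[-0.1,0,0,0,-1],[-0.14,0,0,0,-1],[-0.18,0,0,0,-1],[-0.22,-0.02,-0.01,0,-1],[-0.26,-0.05,-0.024,0,-1],[-0.28,-0.08,-0.038,0,-1]]' 20
python3 -m creep '[[0,-0.033,-0.016,0,-1],[0,-0.067,-0.032,0,-1],[0,-0.1,-0.048,0,-1],[0,-0.134,-0.064,0,-1],[0,-0.167,-0.08,0,-1],[0,-0.2,-0.095,0,-1],[0,-0.235,-0.112,0,-1],[0,-0.268,-0.128,0,-1],[0,-0.3,-0.143,0,-1],[0,-0.32,-0.152,0,-1]]' 20
python3 -m creep '[[0,-0.03,-0.014,0,-1],[0,-0.06,-0.028,0,-1],[0,-0.09,-0.043,0,-1],[0,-0.12,-0.057,0,-1],[0,-0.14,-0.067,0,-1],[0,-0.14,-0.067,0,-1],[0,-0.14,-0.067,0,-1]]' 20
python3 -c "
from h import *
st();print(go([506.4,242.2,311]))"
```

```text
t: 30.98
position: [531.6, -369.2, 41.7]
eef_rot: [0.688, 0.168, -0.686, 0.17]
force: [-1.0, 1.5, 6.5]
grip_width: 55.7
t: 31.82
position: [527.7, -289.9, 316.5]
eef_rot: [0.688, 0.166, -0.686, 0.169]
force: [1.8, 0.7, -0.3]
grip_width: 55.6
t: 32.65
position: [512.9, 68.5, 313.7]
eef_rot: [0.687, 0.17, -0.686, 0.169]
force: [-1.1, -0.2, -0.4]
grip_width: 55.5
t: 33.23
position: [507.9, 221.0, 313.2]
eef_rot: [0.686, 0.169, -0.686, 0.17]
force: [0.9, -0.2, -1.1]
grip_width: 55.3
{'t': 33.233, 'joints': [0.285, 0.207, 1.383, -0.001, 1.552, 1.372], 'position': [507.903, 221.017, 313.185], 'eef_rot': [0.686, 0.169, -0.686, 0.17], 'force': [0.865, -0.173, -1.054], 'grip_width': 55.312}
[[0.0, 0.466, -0.885], [-0.001, -0.885, -0.466], [-1.0, 0.001, 0.0]]
[ 0.00217004 -0.01944945 -0.0085311 ]
```

```bash
python3 -m creep '[[0.001,-0.0195,-0.0085,0,-1],[0.001,-0.0195,-0.0085,0,-1],[0.001,-0.0195,-0.0085,0,-1],[0.001,-0.0195,-0.0085,0,-1],[0.001,-0.0195,-0.0085,0,-1]]' 20
python3 -m creep '[[0.01,0,0,0,-1],[0.02,0,0,0,-1],[0.027,0,0,0,-1],[0.033,0,0,0,-1],[0.033,0,0,0,-1],[0.033,0,0,0,0.3],[0.033,0,0,0,0.3],[0.033,0,0,0,0.3],[0.033,0,0,0,0.5],[0.033,0,0,0,0.5]]' 20
python3 -m creep '[[0,0,0,0,0.6],[-0.03,0,0,0,0.6],[-0.06,0,0,0,0.6],[-0.09,0,0,0,0.6],[-0.125,0,0,0,0.6],[-0.125,0,0,-7,0.2],[-0.125,0,0,-14,0],[-0.125,0,0,-21,0],[-0.125,0,0,-28,-0.2],[-0.125,0,0,-35,-0.2]]' 20
python3 -m creep '[[0,0,0,-7,-0.3],[0,0,0,-14,-0.3],[0,0,0,-21,-0.3],[0,0,0,-28,-0.3],[0,0,0,-35,-0.3],[0,0,0,-42,-0.3],[0,0,0,-49,-0.3],[0,0,0,-55,-0.3],[0,0,0,-55,-0.3],[0,0,0,-55,-0.3]]' 20
python3 - <<'E'
from h import *
st(); snap('wrist','we');snap('side','de')
p=cv2.imread('pics/we.png');f=lambda x,a:cv2.resize(x,a,interpolation=2)
cv2.imwrite('pics/wec.png',np.hstack([f(p[80:300,130:430],(450,400)),f(cv2.imread('pics/de.png')[120:230,170:265],(345,400))]))
print(go([604.9,293.3,318]))
E
```

```text
t: 33.65
position: [506.9, 240.2, 312.3]
eef_rot: [0.687, 0.168, -0.687, 0.168]
force: [0.1, -0.3, -0.7]
grip_width: 55.0
t: 34.48
position: [506.9, 241.7, 279.6]
eef_rot: [0.687, 0.169, -0.686, 0.169]
force: [-0.4, 0.1, -0.2]
grip_width: 69.5
t: 35.32
position: [506.8, 241.6, 404.4]
eef_rot: [0.603, 0.369, -0.603, 0.369]
force: [0.1, 0.5, -0.9]
grip_width: 45.3
t: 36.15
position: [506.7, 241.6, 404.2]
eef_rot: [0.367, 0.604, -0.367, 0.604]
force: [0.4, 0.7, -0.5]
grip_width: 33.3
{'t': 36.15, 'joints': [0.321, 0.212, 1.163, 0.0, 1.767, -0.158], 'position': [506.747, 241.61, 404.206], 'eef_rot': [0.367, 0.604, -0.367, 0.604], 'force': [0.415, 0.722, -0.532], 'grip_width': 33.282}
[[0.0, 0.887, 0.461], [0.0, 0.461, -0.887], [-1.0, 0.0, 0.0]]
[ 0.08622485  0.11091622 -0.00053394]
```

View pics/wec.png

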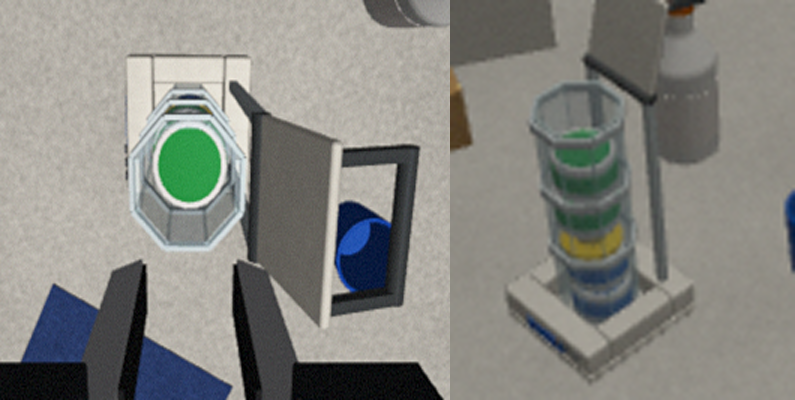

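All are stacked: blue, blue, separator, green, green, with the top green inside the tube. The bar is in the wrist view near (396,204). I'll move over it and grip.

```bash
python3 - <<'E'
from h import *
print(proj(cal('we'),[604.9,293.3,316]))
E
python3 -m creep '[[0,0.035,0,0,-0.3],[0,0.07,0,0,-0.3],[0,0.1,0,0,-0.3],[0,0.111,0,0,-0.3],[0,0.111,0,0,-0.3],[0.03,0.111,0,0,-0.3],[0.05,0.111,0,0,-0.3],[0.07,0.111,0,0,-0.3],[0.086,0.111,0,0,-0.3],[0.086,0.111,0,0,-0.3]]' 15
python3 -m creep '[[0,0,0,0,-1],[0,0,0,0,-1],[0,0,0,0,-1],[0,0,0,0,-1],[0,0,0,0,-1],[0,0,0,0,-1]]' 15
python3 - <<'E'
from h import *
st(); s=monitor.read_state()['position']; h=np.array([547.3,263.3]); m=np.array([.887,.462])
x=(np.array(s[:2])-h)@m; print('bar rel',x,s[2]-252,'theta',np.arctan2(s[2]-252,-x)-.512)
t0=1.85
for t in np.linspace(1.85,0,12)[1:]: print(np.round([t,.0918*(np.sin(t0+.512)-np.sin(t+.512)),-.0918*(np.cos(t+.512)-np.cos(t0+.512))],4))
E
```

```text
[398.44579087 201.74599706]
t: 37.08
position: [602.5, 292.0, 314.8]
eef_rot: [0.365, 0.606, -0.369, 0.603]
force: [-0.2, 0.4, -0.8]
grip_width: 32.9
t: 37.58
position: [604.1, 292.4, 319.9]
eef_rot: [0.366, 0.605, -0.367, 0.605]
force: [-4.5, -2.9, 6.8]
grip_width: 9.2
{'t': 37.583, 'joints': [0.348, 0.396, 1.094, -0.0, 1.652, -0.134], 'position': [604.065, 292.432, 319.881], 'eef_rot': [0.366, 0.605, -0.367, 0.605], 'force': [-4.542, -2.895, 6.839], 'grip_width': 9.181}
[[-0.0, 0.886, 0.463], [-0.001, 0.463, -0.886], [-1.0, -0.001, 0.0]]
bar rel 63.809802676667665 67.88110874274577 theta 1.81328871483807
[ 1.6818 -0.01   -0.0117]
[ 1.5136 -0.0179 -0.025 ]
[ 1.3455 -0.0235 -0.0393]
[ 1.1773 -0.0266 -0.0544]
[ 1.0091 -0.0272 -0.0698]
[ 0.8409 -0.0251 -0.0851]
[ 0.6727 -0.0205 -0.0999]
[ 0.5045 -0.0135 -0.1136]
[ 0.3364 -0.0043 -0.126 ]
[ 0.1682  0.0068 -0.1367]
[ 0.      0.0196 -0.1453]
```

```bash
python3 -m creep '[[-0.010,-0.012,0,0,-1],[-0.018,-0.025,0,0,-1],[-0.0235,-0.039,0,0,-1],[-0.0265,-0.054,0,0,-1],[-0.027,-0.070,0,0,-1],[-0.025,-0.085,0,0,-1],[-0.0205,-0.100,0,0,-1],[-0.0135,-0.1135,0,0,-1],[-0.004,-0.126,0,0,-1],[0.007,-0.137,0,0,-1]]' 15
python3 -m creep '[[0.006,-0.004,0,0,-1],[0.012,-0.008,0,0,-1],[0.014,-0.0085,0,0,-1],[0.014,-0.0085,0,0,-1]]' 15
python3 - <<'E'
from h import *
st()
E
```

```text
t: 38.42
position: [481.4, 229.3, 311.9]
eef_rot: [0.367, 0.605, -0.366, 0.605]
force: [2.0, 3.5, -1.8]
grip_width: 9.4
t: 38.75
position: [474.9, 225.7, 299.6]
eef_rot: [0.367, 0.605, -0.366, 0.605]
force: [-3.1, 0.0, 10.4]
grip_width: 9.4
{'t': 38.75, 'joints': [0.311, 0.166, 1.468, 0.001, 1.506, -0.172], 'position': [474.888, 225.677, 299.615], 'eef_rot': [0.367, 0.605, -0.366, 0.605], 'force': [-3.146, 0.036, 10.417], 'grip_width': 9.443}
[[0.001, 0.886, 0.464], [0.001, 0.464, -0.886], [-1.0, 0.001, -0.001]]
```

```bash
python3 -m creep '[[0,0,0,0,-0.4],[0,0,0,0,-0.4],[0,0,0,0,-0.4],[0,0,0,0,-0.4],[-0.03,0,0,0,-0.4],[-0.06,0,0,0,-0.4],[-0.09,0,0,0,-0.4],[-0.12,0,0,0,-0.4],[-0.12,0,0,0,-0.4],[-0.12,0,0,0,-0.4]]' 15
python3 - <<'E'
from h import *
st(); snap('side','df');snap('scene','sf')
f=lambda x,a:cv2.resize(x,a,interpolation=2)
cv2.imwrite('pics/df2.png',np.hstack([f(cv2.imread('pics/df.png')[110:230,165:265],(400,480)),f(cv2.imread('pics/sf.png')[140:290,190:370],(400,333)) if 0 else f(cv2.imread('pics/sf.png')[165:275,300:370],(305,480))]))
E
```

```text
t: 39.58
position: [476.9, 225.7, 418.3]
eef_rot: [0.367, 0.604, -0.366, 0.606]
force: [0.5, 0.3, -0.7]
grip_width: 27.9
{'t': 39.583, 'joints': [0.31, 0.156, 1.2, -0.0, 1.783, -0.172], 'position': [476.896, 225.681, 418.302], 'eef_rot': [0.367, 0.604, -0.366, 0.606], 'force': [0.462, 0.303, -0.737], 'grip_width': 27.947}
[[0.003, 0.886, 0.463], [0.001, 0.463, -0.886], [-1.0, 0.003, 0.001]]
```

View pics/df2.png

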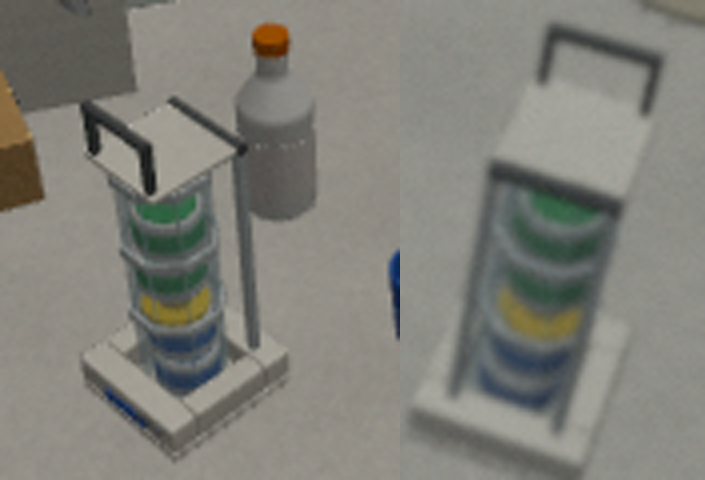

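The lid is back over the mouth with the full stack under it. I'll compare the lid's pixels with the starting picture, then hand in.

```bash
python3 - <<'E'
from h import *
for a,b,s in(('scene0','sf',np.s_[168:205,318:364]),('side0','df',np.s_[132:160,182:230])):
    x,y=[cv2.cvtColor(cv2.imread(f'pics/{n}.png'),6)[s].astype(np.float32) for n in(a,b)]
    print(cv2.phaseCorrelate(x,y),np.abs(x-y).mean())
print(ctrl.hand_in())
E
```

```text
((-0.059356601718143054, 0.004242025194965748), 0.9837738305330277) 3.5047004
((0.014400646208354573, 0.04906640900206405), 1.0178498620788257) 1.7693453
the job is handed in; nothing more can be done
None
```

I opened the lid, then loaded both blue cartridges, the separator with its post up, and both green cartridges. I then closed the lid and handed the job in at about 40 s of the 210 s allowed. The hand-in gave no verdict.

- **Knocked part:** one green had been knocked about 4 cm aside. I measured it again and loaded it as normal.
- **Stack:** the last pictures show blue, blue, yellow, green, green in the tube, with nothing standing out of the mouth.
- **Lid:** in both fixed camera views it matches its closed starting position to within 0.1 px.
- **Robot:** the gripper is about 120 mm above the bar and touches nothing.
- **Small disagreements:** at each cartridge grasp the TCP read about 3 mm higher than commanded, with 4–7 N upward. This did no harm. Side and scene estimates for the separator differed by up to about 1 cm, and the wrist view settled it.
- **Not checked:** I did not re-measure the orange cartridges, jaw model or cup at the end. No move was made against them, and no contact forces showed.

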